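# Seat the last red-capped vial in the rack

### The arm

A 6-joint arm with a two-finger parallel gripper is mounted at the origin on a cart in front of the work surface, level with it; the furniture and walls round the work are solid. World frame = base frame: x ahead of the robot, y to its left, z up, the work surface at z = 0. Lengths are in m, angles in degrees, forces in N, time in s.
With the tool pointing down it reaches from about 0.275 to 0.725 m from the base axis. Payload 15.9 kg.
Tool frame: the origin (TCP) lies between the finger pads; the fingertips stand 25 mm ahead of it and the grasp point (between the pads) lies 6 mm ahead of it; z points along the fingers, y is the line along which they close (so a half turn about z gives the same grasp; the last joint's range is limited). The gripper opens to 85 mm and grips with 20 to 120 N. Pads are 22 mm wide; open, the fingers measure 114 mm over their backs; the gripper's body (76 mm by 85 mm) begins 54 mm behind the grasp point. The pads swing forward as they close: fully open they stand 13 mm farther back than shut.
Start: joints at [76.948, 12.198, -1.971, 75.831, 0, 90], TCP at [0.113, 0.487, 0.256] pointing down, gripper open.
Joint ranges: [-170.91, 170.91], [-42.67, 98.43], [-65.05, 77.54], [-120.47, 116.71], [-90, 82.35], [-180, 180]. Speed limits (degrees/s): [108.29, 108.29, 136.94, 147.25, 180, 180].

### API

Orientations are given as a 3x3 rotation matrix whose columns are the frame's x, y, z axes.
In Python, from cell import env, get_image gives the robot as it stands.
- The arm moves only by the shell command python3 -m jog 'ROWS' [FORCE]. ROWS is JSON, a list of rows, each a list of 3 entries, a list of its own where there are three numbers: the gripper command: -1 is shut, 1 is fully open, values between are in proportion, then the shift along the tool's x, y, z each as a share of 0.03 m, from -1 to 1, then the turn, a rotation vector about the tool's x, y, z each as a share of 8 degrees, from -1 to 1. In form: [[jaw, [x, y, z], [rx, ry, rz]], ...]. A call has 1 to 12 rows; each row shifts and turns the commanded pose from where the row before left it, along the tool's axes as they then stand; what a row does not reach is not made up. A row lasts 1/10 s, in which the tool goes at most 50 mm and 8.59 degrees, less where a joint would pass 70% of its speed; a pose out of reach is approached as far as the arm can. A call with a number of a shift or a turn outside -1 to 1 is refused whole. A call with a gripper value outside its range is refused whole. The fingers move at their own pace and stop on an object; FORCE is the grip in N (left out, the last holds). Time passes only in rows, so rows that do not move let the fingers close. It gives the time, the measured TCP pose, the force, the opening and the grip force at its end, in the units of the state.
- env.get_obs(): the state, without advancing time (a new reading comes with each control period).
- get_image(name): name is "side" or "top"; returns a dict with "frame" (384x512x3 uint8, red, green, blue), "depth" (384x512 float32, m along the optical axis (not along the pixel's ray), 0 where there is no reading), "fx", "fy", "cx", "cy" (pixels), "world_to_cam" (4x4, takes a point from world to camera coordinates). Camera axes: x right, y up, looking along -z (the intrinsics and any distortion apply to the point x, -y, -z); pixel columns grow to the right and rows downward; lengths in m; the calibration is good to about 2 mm. A picture is of the moment at which its call begins.
- env.job_done(): hands the job in; it is judged then, once.
The state is a dict: "t": time; "joint_pos": joint angles; "joint_vel": joint speeds; "joint_efforts": joint torques, N m; "position": TCP position; "ee_rot": TCP orientation; "force": force on the tool from outside, world axes, zero at the start; "torque": the same for the moment, N m; "grip_width": finger opening in m; "gripper_force": force on a finger pad.
Only numpy, scipy, OpenCV 4.12 (cv2) and the standard library are available. Lean on these libraries where they do the work, as an engineer would, in place of code of your own. Each camera call takes 0.05 s, during which the arm holds its last target. There are 200 camera calls.

### The job

Two red-capped vials already stand in the blue vial rack. Take the third red-capped vial, which still stands on the table, and seat it upright in the rack's empty well, fully down on the bottom of the well. Leave the two other red-capped vials standing in their wells.

Things in the scene. Friction and masses are not known exactly. Their poses are not given: they have to be found in the camera images.
- vial_task: the vial to be seated: slim white glass, red band and red cap, 25 mm in diameter, 82 mm tall, 30 g; stands on the table right of the rack, in a loose row (about 100 mm apart) with two stouter vials, 33 mm wide and 56 mm tall, with grey and teal caps. Origin at the centre of its underside, z up its axis. Grip 50 to 55 mm above the underside to keep the fingers clear of the rack
- free_well (a point): centre of the empty well's mouth, 34 mm above the table. The rack: blue plastic base plate 196x64x8 mm, fixed at any angle on the table, with three round flared cups in a row, 62 mm apart; the empty one is at an end. Wells are blind, 26 mm deep to a flat floor, 47 mm wide at the mouth, narrowing over the top 10 mm to a 29 mm bore. x along the row, away from the filled cups; z up
- vial_rack_mid: red-capped vial, same size as the one to be seated, standing in the middle well of the rack, 62 mm from the empty well. Origin at the centre of its underside
- vial_rack_end: red-capped vial, same size, standing in the far end well of the rack, 124 mm from the empty well. Origin at the centre of its underside
Things that resemble listed ones, but are neither listed nor needed, are in the scene too. What is shaped like the vial_task but orange or purple is not meant.

How it is judged:
By the outcome, as a careful person would: the job done as asked, in the order asked, and still so for the second after the job is handed in, with the robot touching nothing.
It also fails if it takes over 35 s, if anything falls off the work surface, if the arm or the gripper's body presses on something with over 40 N, if the wrist force passes 120 N, or if a joint passes its speed limit or range.

## Working session

There is one attempt and no reset: what is moved stays moved. The work goes in short steps, Python scripts to look and compute and a shell command to move; the robot and the scene stay as the last step left them, time stands still between calls to the robot, and variables do not carry over. Pictures are saved under pics/ and viewed, at most 10 in all, crops included, and the job is handed in when it is done.

```bash
ls; mkdir -p pics; cat > h.py <<'E'
import numpy as np, cv2
from cell import env, get_image
def grab(n):
    d=get_image(n); d['T']=np.linalg.inv(np.array(d['world_to_cam'])); return d
def ray(d,u,v):
    c=np.array([(u-d['cx'])/d['fx'],-(v-d['cy'])/d['fy'],-1.0])
    return d['T'][:3,3], d['T'][:3,:3]@c
def onz(d,u,v,z):
    o,r=ray(d,u,v); return o+r*(z-o[2])/r[2]
def pts(d):
    v,u=np.mgrid[:384,:512]; D=d['depth']
    c=np.stack([(u-d['cx'])/d['fx']*D,-(v-d['cy'])/d['fy']*D,-D,np.ones_like(D)],-1)
    return (c@d['T'].T)[...,:3]
E
python3 - <<'E'
from h import *
a=grab('top');b=grab('side')
for n,d in(('top',a),('side',b)):
    cv2.imwrite(f'pics/{n}0.png',d['frame'][...,::-1]); print(n,[k for k in d if k not in('frame','depth')],d['fx'],d['cx'],d['T'].round(3).tolist(),(d['depth']>0).mean())
o=env.get_obs();print(o['t'],o['position'],o['ee_rot'],o['force'],o['grip_width'])
E
```

```text
pics
top ['fx', 'fy', 'cx', 'cy', 'world_to_cam', 'T'] 491.701899930804 248.2879015549972 [[-0.002, 0.977, -0.215, 0.203], [-1.0, -0.001, 0.002, 0.04], [0.001, 0.215, 0.977, 1.4], [0.0, 0.0, 0.0, 1.0]] 0.9960784912109375
side ['fx', 'fy', 'cx', 'cy', 'world_to_cam', 'T'] 369.9419851690412 253.42283197076014 [[-0.981, 0.116, -0.157, 0.332], [-0.194, -0.518, 0.833, 0.742], [0.015, 0.847, 0.531, 0.485], [0.0, 0.0, 0.0, 1.0]] 0.9960581461588541
0.1 [0.112869   0.48683292 0.25585779] [[-9.74164578e-01  2.25839171e-01 -2.07148050e-04]
 [ 2.25839266e-01  9.74164115e-01 -9.50371241e-04]
 [-1.28348573e-05 -9.72600163e-04 -9.99999527e-01]] [-0.02807566 -0.61586505 -0.41517367] 0.08528583117922223
```

View pics/top0.png

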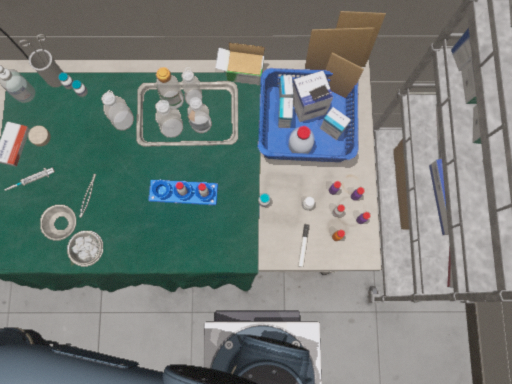

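View pics/side0.png

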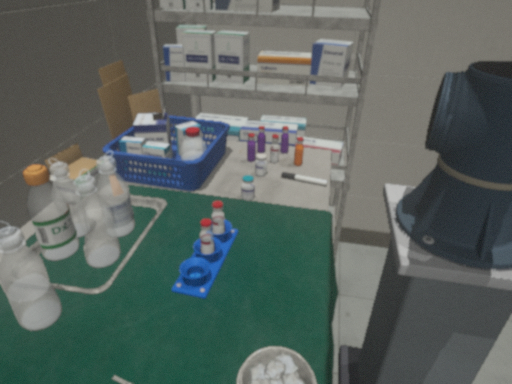

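Top view: the rack is at (183,191), with its empty cup at (161,189) and red caps at (181,188) and (203,190). Candidates for the task vial in the top view are (335,187), (358,193) and (363,217), which look purple, (340,235), which looks orange, and (340,211), which looks white. (340,211) is in row with teal (264,200) and grey (309,203). The next step is a close crop to check that choice.

```bash
python3 - <<'E'
from h import *
a=grab('top');b=grab('side')
ca=cv2.resize(a['frame'][170:250,250:380],None,fx=4,fy=4,interpolation=cv2.INTER_CUBIC)
cb=cv2.resize(b['frame'][115:205,230:330],None,fx=2.8,fy=2.8,interpolation=cv2.INTER_CUBIC)
h=max(ca.shape[0],cb.shape[0]);f=lambda x:np.pad(x,((0,h-x.shape[0]),(0,0),(0,0)))
cv2.imwrite('pics/crop1.png',np.hstack([f(ca),f(cb)])[...,::-1])
# red caps in top; height map
P=pts(a);H=cv2.cvtColor(a['frame'],cv2.COLOR_RGB2HSV)
m=(((H[...,0]<6)|(H[...,0]>172))&(H[...,1]>150)&(H[...,2]>90)).astype(np.uint8)
n,l,s,c=cv2.connectedComponentsWithStats(m)
for i in range(1,n):
    if s[i,4]>8:
        q=P[l==i]; print('top',c[i].round(1),s[i,4],'maxz',q[:,2].max().round(3),onz(a,*c[i],.08).round(4),q.mean(0).round(3))
P=pts(b);H=cv2.cvtColor(b['frame'],cv2.COLOR_RGB2HSV)
m=(((H[...,0]<6)|(H[...,0]>172))&(H[...,1]>130)&(H[...,2]>90)).astype(np.uint8)
n,l,s,c=cv2.connectedComponentsWithStats(m)
for i in range(1,n):
    if s[i,4]>8:
        q=P[l==i]; print('side',c[i].round(1),s[i,4],'maxz',q[:,2].max().round(3),onz(b,*c[i],.075).round(4),q.mean(0).round(3))
# rack: blue
H=cv2.cvtColor(a['frame'],cv2.COLOR_RGB2HSV);P=pts(a)
m=((abs(H[...,0].astype(int)-106)<12)&(H[...,1]>150)&(H[...,2]>120)).astype(np.uint8);m[:170]=0;m[:,240:]=0
u=np.argwhere(m)[:,::-1]; pp=P[m>0]
print(len(u),'rack px',u.min(0),u.max(0))
print(np.array2string(P[176:208,146:222,2][::2,::3]*1000,formatter={'float':lambda x:'%3d'%x},max_line_width=200))
g=np.array([onz(a,x,y,.008) for x,y in u])[:,:2]
low=pp[:,2]<.016; r=cv2.minAreaRect(g[low].astype(np.float32)*1000); print('plate',r)
E
```

```text
top [ 20.1 134.9] 80 maxz 0.034 [0.6672 0.6811 0.08  ] [0.686 0.708 0.025]
top [303.4 132.4] 116 maxz 0.128 [ 0.6737 -0.1187  0.08  ] [ 0.659 -0.114  0.121]
top [ 13.9 158. ] 34 maxz 0.031 [0.5993 0.6917 0.08  ] [0.616 0.719 0.025]
top [179.3 185.4] 29 maxz 0.094 [0.52   0.2279 0.08  ] [0.518 0.226 0.09 ]
top [336.8 184.5] 28 maxz 0.086 [ 0.522 -0.207  0.08 ] [ 0.522 -0.207  0.082]
top [201.6 186.5] 33 maxz 0.098 [0.5168 0.1662 0.08  ] [0.514 0.165 0.09 ]
top [360.1 190.5] 27 maxz 0.09 [ 0.5049 -0.2706  0.08  ] [ 0.504 -0.27   0.083]
top [340.5 207.9] 27 maxz 0.09 [ 0.4562 -0.2145  0.08  ] [ 0.456 -0.214  0.083]
top [365.7 215.3] 29 maxz 1.4 [ 0.4356 -0.2824  0.08  ] [ 0.427 -0.271  0.127]
top [340.5 233.4] 34 maxz 1.4 [ 0.386  -0.2114  0.08  ] [ 0.38  -0.204  0.12 ]
side [192.1 130.8] 71 maxz 0.485 [ 0.6932 -0.2064  0.075 ] [ 0.651 -0.094  0.123]
side [217.1 204. ] 44 maxz 0.09 [0.5177 0.1464 0.075 ] [0.512 0.166 0.089]
side [205.7 222. ] 62 maxz 0.09 [0.5217 0.2098 0.075 ] [0.515 0.227 0.089]
1109 rack px [148 180] [217 204]
[[  1   5   1   7   0   5   0  11   4   2   9   1   3   3
[... 1064 characters left out ...]
 32  34  35  11   9  33  31  16  26  33  11   3   4   3]
 [  1   6   8   3   5   6   9   7   6   7   8  34  34   6  13  13   6  10  35  24  37   7  11   8   4   1]
 [  5   6   4   6  10   8   7   8  10   9   2   9   4   9   6   7  10  10   9  10   4   7   6   9   5   4]
 [  7   4   1   4   0   2   5   7   2  -3   6   0   5   2   6  12  11  15   9   4   6   7   8   8   7   4]
 [  1   6   0   5  -1  -2   2   5   3  -1   3   0   7   4   5   4  -2   7   2   2   0   4  10  11   1   5]
 [  7   3   3   4   1  -2   1   4   2   1   3   0   5   1   2   3   1  -2   0   2  -3   2   3  -1   3   1]]
plate ((518.4566650390625, 227.35073852539062), (197.18907165527344, 67.15080261230469), 86.48441314697266)
```

View pics/crop1.png

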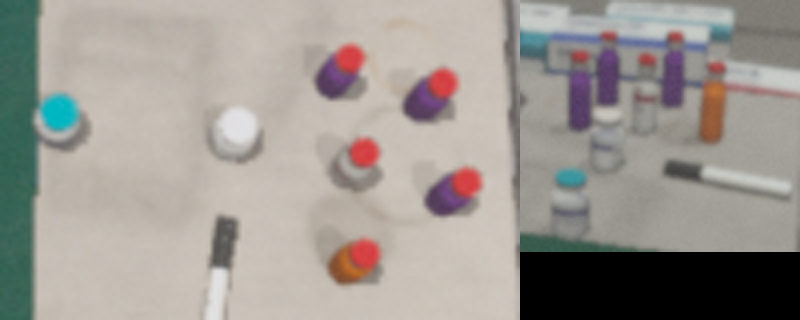

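The crop shows the white-bodied, red-capped vial at top pixel (340,211), side pixel about (276,150). Its neighbours are three purple vials, one orange vial, and the grey- and teal-capped stout vials, so I'm choosing (340,211). The next script cross-checks the well and the vial, then works out the moves.

```bash
cat >> h.py <<'E'
def plan(goal,yang=None):
    o=env.get_obs(); p=np.array(o['position']);R=np.array(o['ee_rot'])
    ya=np.degrees(np.arctan2(R[1,1],R[0,1]))
    print('t',round(o['t'],2),'p',p.round(4),'yang',ya.round(1),'zax',R[:,2].round(4),'w',round(o['grip_width'],4),'gf',o['gripper_force'],'F',np.round(o['force'],1),'q',np.round(o['joint_pos'],1))
    print('tool shift (units of 30mm)',(R.T@(np.array(goal)-p)/.03).round(3))
    if yang is not None: print('rz units', ((-(yang-ya)+90)%180-90)/8)
E
python3 - <<'E'
from h import *
a=grab('top');b=grab('side')
P=pts(a);H=cv2.cvtColor(a['frame'],cv2.COLOR_RGB2HSV)
m=((abs(H[...,0].astype(int)-106)<12)&(H[...,1]>120)).astype(np.uint8)
mm=m.copy();mm[P[...,2]<.018]=0;mm[P[...,2]>.045]=0;mm[:176]=0;mm[204:]=0;mm[:,:148]=0;mm[:,171:]=0
g=np.array([onz(a,x,y,.034)[:2] for y,x in np.argwhere(mm)],np.float32)*1000
print('rim',len(g),cv2.minEnclosingCircle(g),np.median(g,0),cv2.fitEllipse(cv2.convexHull(g)))
h=cv2.cvtColor(b['frame'],cv2.COLOR_RGB2HSV)
k=(((h[...,0]<8)|(h[...,0]>168))&(h[...,1]>110)).astype(np.uint8);k[:125]=0;k[150:]=0;k[:,:268]=0;k[:,:][:,283:]=0
n,l,s,c=cv2.connectedComponentsWithStats(k)
o1,r1=ray(a,340.5,207.9)
for i in range(1,n):
    o2,r2=ray(b,*c[i]);A=np.stack([r1,-r2],1);t=np.linalg.lstsq(A,o2-o1,rcond=None)[0]
    print('side',c[i].round(1),s[i,4],'tri',(o1+r1*t[0]).round(4),(o2+r2*t[1]).round(4))
v=np.array([.456,-.2145])
plan([*v,.20],40)
E
```

```text
rim 198 ((523.3695068359375, 287.52728271484375), 27.652408599853516) [526.4514  290.54565] ((522.885009765625, 288.1668701171875), (51.20745849609375, 54.32701873779297), 174.08157348632812)
side [274.8 135.9] 12 tri [ 0.4563 -0.2146  0.0793] [ 0.4541 -0.2147  0.0789]
t 0.3 p [0.1129 0.487  0.2561] yang 77.0 zax [-1.e-04 -3.e-04 -1.e+00] w 0.0849 gf 0.0 F [0.5 0.3 0.3] q [76.9 12.2 -2.  75.8  0.  90. ]
tool shift (units of 30mm) [-16.421 -20.196   1.878]
rz units 4.618883190897719
```

```bash
python3 -m jog '[[0.2,[-0.68,-0.84,0],[0,0,0]],[0.2,[-0.68,-0.84,0],[0,0,0]],[0.2,[-0.68,-0.84,0],[0,0,0]],[0.2,[-0.68,-0.84,0],[0,0,0]],[0.2,[-0.68,-0.84,0],[0,0,0]],[0.2,[-0.68,-0.84,0],[0,0,0]],[0.2,[-0.68,-0.84,0],[0,0,0]],[0.2,[-0.68,-0.84,0],[0,0,0]],[0.2,[-0.68,-0.84,0],[0,0,0]],[0.2,[-0.68,-0.84,0],[0,0,0]],[0.2,[-0.68,-0.84,0],[0,0,0]],[0.2,[-0.68,-0.84,0],[0,0,0]]]' 30
python3 -m jog '[[0.2,[-0.68,-0.84,0],[0,0,0]],[0.2,[-0.68,-0.84,0],[0,0,0]],[0.2,[-0.68,-0.84,0],[0,0,0]],[0.2,[-0.68,-0.84,0],[0,0,0]],[0.2,[-0.68,-0.84,0],[0,0,0]],[0.2,[-0.68,-0.84,0],[0,0,0]],[0.2,[-0.68,-0.84,0],[0,0,0]],[0.2,[-0.68,-0.84,0],[0,0,0]],[0.2,[-0.68,-0.84,0],[0,0,0]],[0.2,[-0.68,-0.84,0],[0,0,0]],[0.2,[-0.68,-0.84,0],[0,0,0]],[0.2,[-0.68,-0.84,0],[0,0,0]]]' 30
python3 -m jog '[[0.2,[0,0,0.2],[0,0,0.92]],[0.2,[0,0,0.2],[0,0,0.92]],[0.2,[0,0,0.2],[0,0,0.92]],[0.2,[0,0,0.2],[0,0,0.92]],[0.2,[0,0,0.2],[0,0,0.92]],[0.2,[0,0,0],[0,0,0]]]'
python3 -c "
from h import *
plan([.4555,-.2145,.13],40)"
```

```text
t: 1.5
position: [0.2834, 0.136, 0.2564]
ee_rot: [[-0.974, 0.226, 0.0], [0.226, 0.974, 0.0], [-0.0, 0.0, -1.0]]
force: [1.2, -0.1, -0.2]
grip_width: 0.0513
gripper_force: 0.0
t: 2.7
position: [0.4536, -0.214, 0.2562]
ee_rot: [[-0.974, 0.226, 0.0], [0.226, 0.974, 0.0], [0.0, 0.0, -1.0]]
force: [0.9, 0.4, -0.4]
grip_width: 0.0513
gripper_force: 0.0
t: 3.3
position: [0.4529, -0.2125, 0.2256]
ee_rot: [[-0.643, 0.766, -0.001], [0.766, 0.643, 0.001], [0.001, -0.001, -1.0]]
force: [-0.5, -0.5, -0.3]
grip_width: 0.0513
gripper_force: 0.0
t 3.3 p [ 0.4529 -0.2125  0.2256] yang 40.0 zax [-1.2e-03  5.0e-04 -1.0e+00] w 0.0513 gf 0.0 F [-0.5 -0.5 -0.3] q [-25.1  12.7  -5.8  71.6  -0.   24.8]
tool shift (units of 30mm) [-0.11   0.025  3.186]
rz units 0.0019515731047121676
```

```bash
python3 -m jog '[[0.2,[-0.11,0.02,0.8],[0,0,0]],[0.2,[0,0,0.8],[0,0,0]],[0.2,[0,0,0.8],[0,0,0]],[0.2,[0,0,0.6],[0,0,0]],[0.2,[0,0,0],[0,0,0]]]'
python3 - <<'E'
from h import *
plan([.4555,-.2145,.056])
a=grab('top');b=grab('side')
ca=cv2.resize(a['frame'][170:250,290:390],None,fx=4,fy=4,interpolation=cv2.INTER_CUBIC)
cb=cv2.resize(b['frame'][85:185,230:330],None,fx=3.2,fy=3.2,interpolation=cv2.INTER_CUBIC)
cv2.imwrite('pics/pre.png',np.hstack([ca,cb])[...,::-1])
E
```

```text
t: 3.8
position: [0.4547, -0.2143, 0.1346]
ee_rot: [[-0.648, 0.762, -0.003], [0.762, 0.648, 0.001], [0.003, -0.001, -1.0]]
force: [-0.6, 0.7, 0.5]
grip_width: 0.0514
gripper_force: 0.0
t 3.8 p [ 0.4547 -0.2143  0.1346] yang 40.4 zax [-0.0031  0.0015 -1.    ] w 0.0514 gf 0.0 F [-0.6  0.7  0.5] q [-25.2  15.9 -15.2  59.1   0.   24.4]
tool shift (units of 30mm) [-0.032  0.019  2.62 ]
```

View pics/pre.png

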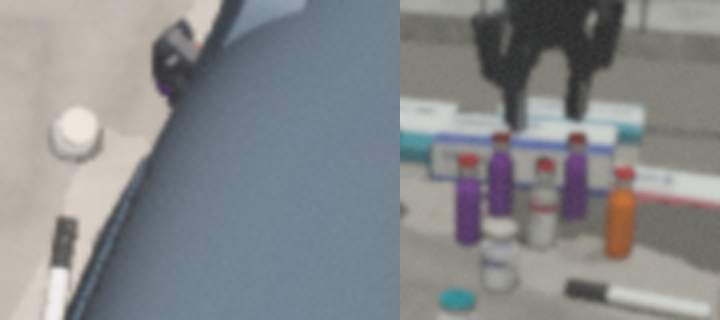

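In the side crop the fingers, at about (515,115) and (578,110), straddle the white vial at (545,200), side pixel about (275,148). The arm blocks the top view here. I'll descend and grip.

```bash
python3 -m jog '[[0.2,[-0.03,0.02,0.6],[0,0,0]],[0.2,[0,0,0.6],[0,0,0]],[0.2,[0,0,0.6],[0,0,0]],[0.2,[0,0,0.5],[0,0,0]],[0.2,[0,0,0.3],[0,0,0]],[0.2,[0,0,0],[0,0,0]],[-1,[0,0,0],[0,0,0]],[-1,[0,0,0],[0,0,0]],[-1,[0,0,0],[0,0,0]],[-1,[0,0,0],[0,0,0]],[-1,[0,0,0],[0,0,0]],[-1,[0,0,0],[0,0,0]]]' 30
python3 -c "
from h import *
plan([.4555,-.2145,.056])"
```

```text
t: 5.1
position: [0.4576, -0.2154, 0.0594]
ee_rot: [[-0.645, 0.764, 0.002], [0.764, 0.645, -0.001], [-0.002, 0.001, -1.0]]
force: [-0.2, 0.5, 5.5]
grip_width: 0.0244
gripper_force: 29.1
t 5.1 p [ 0.4576 -0.2154  0.0594] yang 40.2 zax [ 1.6e-03 -7.0e-04 -1.0e+00] w 0.0244 gf 29.139649271965027 F [-0.2  0.5  5.5] q [-25.2  20.  -21.4  48.5   0.   24.6]
tool shift (units of 30mm) [ 0.068 -0.034  0.113]
```

```bash
python3 -m jog '[[-1,[0,0,-0.4],[0,0,0]],[-1,[0,0,-0.8],[0,0,0]],[-1,[0,0,-0.8],[0,0,0]],[-1,[0,0,-0.8],[0,0,0]],[-1,[0,0,-0.8],[0,0,0]],[-1,[0,0,-0.8],[0,0,0]],[-1,[0,0,-0.3],[0,0,0]],[-1,[0,0,0],[0,0,0]]]' 30
python3 - <<'E'
from h import *
plan([.522,.2885,.20],-3)
b=grab('side')
cv2.imwrite('pics/lift.png',cv2.resize(b['frame'][60:200,200:340],None,fx=3,fy=3,interpolation=cv2.INTER_CUBIC)[...,::-1])
E
```

```text
t: 5.9
position: [0.4575, -0.2154, 0.2009]
ee_rot: [[-0.645, 0.764, 0.002], [0.764, 0.645, -0.001], [-0.002, 0.001, -1.0]]
force: [-0.2, -0.2, -0.8]
grip_width: 0.0241
gripper_force: 29.5
t 5.9 p [ 0.4575 -0.2154  0.2009] yang 40.2 zax [ 0.0024 -0.0012 -1.    ] w 0.0241 gf 29.47712928056717 F [-0.2 -0.2 -0.8] q [-25.2  13.7  -8.1  68.   -0.   24.6]
tool shift (units of 30mm) [11.453 12.474  0.015]
rz units 5.3940686191903
```

View pics/lift.png

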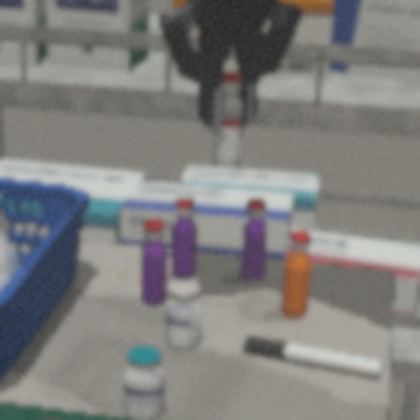

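The vial hangs upright between the fingers at crop (230,120), side pixel about (277,100). The neighbouring vials are still standing. I'll carry it over to the rack.

```bash
python3 -m jog '[[-1,[0.35,0.38,0],[0,0,0]],[-1,[0.7,0.76,0],[0,0,0]],[-1,[0.7,0.76,0],[0,0,0]],[-1,[0.7,0.76,0],[0,0,0]],[-1,[0.7,0.76,0],[0,0,0]],[-1,[0.7,0.76,0],[0,0,0]],[-1,[0.7,0.76,0],[0,0,0]],[-1,[0.7,0.76,0],[0,0,0]],[-1,[0.7,0.76,0],[0,0,0]],[-1,[0.7,0.76,0],[0,0,0]],[-1,[0.7,0.76,0],[0,0,0]],[-1,[0.7,0.76,0],[0,0,0]]]'
python3 -m jog '[[-1,[0.7,0.76,0],[0,0,0]],[-1,[0.7,0.76,0],[0,0,0]],[-1,[0.7,0.76,0],[0,0,0]],[-1,[0.7,0.76,0],[0,0,0]],[-1,[0.6,0.7,0],[0,0,0]],[-1,[0,0,0],[0,0,0.9]],[-1,[0,0,0],[0,0,0.9]],[-1,[0,0,0],[0,0,0.9]],[-1,[0,0,0],[0,0,0.9]],[-1,[0,0,0],[0,0,0.9]],[-1,[0,0,0],[0,0,0.9]],[-1,[0,0,0],[0,0,0]]]'
python3 -c "
from h import *
plan([.522,.2885,.11],-3)"
```

```text
t: 7.15
position: [0.5006, 0.1405, 0.1982]
ee_rot: [[-0.645, 0.764, -0.002], [0.764, 0.645, -0.0], [0.001, -0.002, -1.0]]
force: [0.4, 0.6, -0.4]
grip_width: 0.0243
gripper_force: 29.5
t: 8.35
position: [0.5206, 0.2892, 0.1981]
ee_rot: [[0.055, 0.998, -0.002], [0.998, -0.055, -0.001], [-0.001, -0.002, -1.0]]
force: [0.4, 0.4, -0.8]
grip_width: 0.0242
gripper_force: 29.5
t 8.35 p [0.5206 0.2892 0.1981] yang -3.2 zax [-1.9e-03 -8.0e-04 -1.0e+00] w 0.0242 gf 29.46836292743683 F [ 0.4  0.4 -0.8] q [ 29.1  24.5   6.7  72.3   0.  122.2]
tool shift (units of 30mm) [-0.019  0.055  2.938]
rz units -0.019984056600115707
```

```bash
python3 -m jog '[[-1,[-0.02,0.05,0.6],[0,0,0]],[-1,[0,0,0.8],[0,0,0]],[-1,[0,0,0.8],[0,0,0]],[-1,[0,0,0.7],[0,0,0]],[-1,[0,0,0],[0,0,0]],[-1,[0,0,0],[0,0,0]]]'
python3 - <<'E'
from h import *
plan([.522,.2885,.067],-3)
b=grab('side')
cv2.imwrite('pics/over.png',cv2.resize(b['frame'][170:310,130:270],None,fx=4,fy=4,interpolation=cv2.INTER_CUBIC)[...,::-1])
o=np.array(b['world_to_cam'])
def px(p):
    c=o@np.array([*p,1]);return (b['cx']+b['fx']*c[0]/-c[2]-130)*4,(b['cy']-b['fy']*c[1]/-c[2]-170)*4
print('well crop px',px([.522,.2885,.034]),'bottom expected',px([.522,.2885,.051]))
E
```

```text
t: 8.95
position: [0.5226, 0.2883, 0.1124]
ee_rot: [[0.051, 0.999, -0.001], [0.999, -0.051, -0.0], [-0.001, -0.001, -1.0]]
force: [-0.1, -0.4, -0.4]
grip_width: 0.024
gripper_force: 29.5
t 8.95 p [0.5226 0.2883 0.1124] yang -2.9 zax [-9.e-04 -5.e-04 -1.e+00] w 0.024 gf 29.519037008285522 F [-0.1 -0.4 -0.4] q [ 28.9  27.1  -2.   60.9   0.  121.8]
tool shift (units of 30mm) [ 0.007 -0.018  1.512]
rz units 0.010667517352130673
well crop px (np.float64(252.58829133715415), np.float64(388.0010991344909)) bottom expected (np.float64(249.78143886118755), np.float64(358.64778976838693))
```

View pics/over.png

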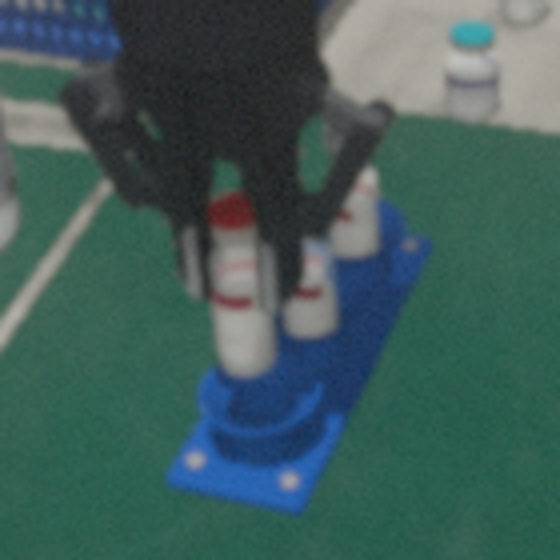

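The side crop shows the vial bottom at (249,368). The cup rim spans about x 200 to 325, so its centre is near 262, which puts the vial a few mm off centre. I'll measure both from the same camera.

```bash
python3 - <<'E'
from h import *
b=grab('side');H=cv2.cvtColor(b['frame'],cv2.COLOR_RGB2HSV).astype(int);P=pts(b)
fr0=cv2.imread('pics/side0.png');H0=cv2.cvtColor(fr0,cv2.COLOR_BGR2HSV).astype(int)
def blue(H): return (abs(H[...,0]-107)<14)&(H[...,1]>130)
# cups in the first, unoccluded side image: extremes of rows of the empty cup
for nm,h in(('first',H0),('now',H)):
    m=blue(h)
    for r in range(258,280,2):
        x=np.where(m[r,165:230])[0]+165
        print(nm,r,x.min() if len(x) else None,x.max() if len(x) else None, end=' | ')
    print()
sel=blue(H)&(P[...,2]>.022)&(P[...,2]<.042);sel[:255]=0;sel[290:]=0;sel[:,:172]=0;sel[:,220:]=0
q=P[sel];print('rim cloud',len(q),np.percentile(q,[2,50,98],axis=0).round(4))
w=(H[...,1]<90)&(H[...,2]>90);w[:225]=0;w[265:]=0;w[:,:180]=0;w[:,203:]=0
for r in range(228,266,3):
    x=np.where(w[r])[0]
    if len(x)>5: print(r,x.min(),x.max(),x.mean().round(1),P[r,x][:,:].mean(0).round(4))
E
python3 - <<'E'
import cv2,numpy as np
a=cv2.imread('pics/side0.png')[250:300,165:245]
cv2.imwrite('pics/cup0.png',cv2.resize(a,None,fx=8,fy=8,interpolation=cv2.INTER_CUBIC))
E
```

```text
first 258 186 225 | first 260 184 224 | first 262 181 223 | first 264 180 222 | first 266 179 221 | first 268 178 221 | first 270 179 220 | first 272 179 218 | first 274 179 217 | first 276 178 216 | first 278 177 216 | 
now 258 199 225 | now 260 199 223 | now 262 182 222 | now 264 180 222 | now 266 179 221 | now 268 179 220 | now 270 179 219 | now 272 180 218 | now 274 179 217 | now 276 178 216 | now 278 177 215 | 
rim cloud 327 [[0.4957 0.2441 0.0222]
 [0.5176 0.2815 0.0292]
 [0.5441 0.3129 0.0338]]
228 183 192 187.5 [0.5212 0.2982 0.1265]
231 184 194 189.0 [0.5197 0.2969 0.1198]
234 182 197 189.5 [0.5191 0.2975 0.1143]
237 182 197 189.5 [0.5187 0.2997 0.1099]
240 183 197 190.0 [0.5178 0.3008 0.1047]
243 183 197 190.0 [0.5184 0.3005 0.0982]
246 182 202 191.2 [0.522  0.2882 0.0812]
249 182 202 191.6 [0.5244 0.2812 0.0684]
252 182 202 191.2 [0.5231 0.2877 0.0674]
255 183 198 190.5 [0.5222 0.2946 0.0668]
258 183 198 190.5 [0.5225 0.2952 0.0605]
261 184 196 190.0 [0.5224 0.2986 0.0568]
```

View pics/cup0.png

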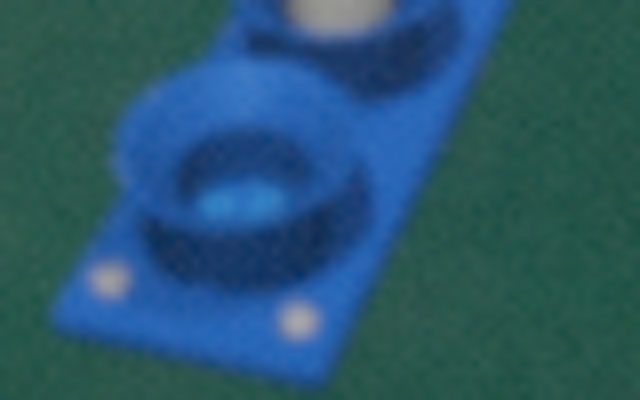

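In this crop of the first image the rim outline is centred near (241,140), full-image (195.1,267.5), and the bore near (245,175), full-image (195.6,271.9).

```bash
python3 - <<'E'
from h import *
b=grab('side'); plan([.522,.2885,.067],-3)
print('rim',onz(b,195.1,267.5,.034).round(4),'bore',onz(b,195.6,271.9,.024).round(4))
o=np.array(b['world_to_cam'])
def px(p):
    c=o@np.array([*p,1]);return np.round((b['cx']+b['fx']*c[0]/-c[2],b['cy']-b['fy']*c[1]/-c[2]),1)
p=env.get_obs()['position']
for z in(.053,.057,.068,.08):print(z,px([p[0],p[1],z]))
# vial axis x at body rows, edges by brightness profile
g=b['frame'].astype(float).mean(2)
for r in(254,256,258,260): 
    print(r,g[r,176:208].round().astype(int))
E
```

```text
t 9.1 p [0.5236 0.2886 0.1135] yang -3.0 zax [ 1.5e-03  8.0e-04 -1.0e+00] w 0.0244 gf 29.51690912246704 F [ 0.3  0.3 -0.5] q [ 28.9  27.1  -1.9  60.9   0.  121.9]
tool shift (units of 30mm) [-0.007 -0.054  1.551]
rz units 0.0007014393215243331
rim [0.5183 0.289  0.034 ] bore [0.5179 0.2894 0.024 ]
0.053 [191.5 258.7]
0.057 [191.3 256.9]
0.068 [190.8 252. ]
0.08 [190.3 246.6]
254 [ 79  79  77  78  79  79  92 116 138 150 156 159 159 160 160 159 153 149
 140 133 122 105  83  63  61  67  73  82  97  97  99  99]
256 [ 74  80  79  79  77  78  82 108 134 152 159 162 161 162 161 160 156 145
 138 128 116 104  85  68  67  62  64  66  64  72  72  69]
258 [ 75  81  79  76  81  77  82  97 119 142 156 160 165 164 163 160 153 145
 135 126 115 106  87  75  73  70  67  64  65  64  65  69]
260 [ 79  80  78  80  79  82  81  84 101 122 137 144 150 153 151 149 143 136
 129 120 112  99  87  83  72  73  72  66  68  66  68  68]
```

```bash
python3 -m jog '[[-1,[0,-0.08,0.3],[0,0,0]],[-1,[0,0,0.3],[0,0,0]],[-1,[0,0,0.1],[0,0,0]],[-1,[0,0,0.1],[0,0,0]],[-1,[0,0,0],[0,0,0]]]'
python3 -m jog '[[-1,[0,0,0.1],[0,0,0]],[-1,[0,0,0],[0,0,0]]]'
python3 -m jog '[[-1,[0,0,0.1],[0,0,0]],[-1,[0,0,0],[0,0,0]]]'
```

```text
t: 9.6
position: [0.5205, 0.2882, 0.0878]
ee_rot: [[0.053, 0.999, -0.001], [0.999, -0.053, -0.0], [-0.0, -0.001, -1.0]]
force: [0.2, 0.3, 0.5]
grip_width: 0.0245
gripper_force: 29.5
t: 9.8
position: [0.5207, 0.2882, 0.0851]
ee_rot: [[0.053, 0.999, -0.0], [0.999, -0.053, -0.0], [-0.0, -0.0, -1.0]]
force: [-0.3, -0.5, -0.5]
grip_width: 0.0243
gripper_force: 29.5
t: 10.0
position: [0.521, 0.2885, 0.0829]
ee_rot: [[0.053, 0.999, 0.001], [0.999, -0.053, 0.001], [0.001, 0.001, -1.0]]
force: [-1.8, -0.8, 8.4]
grip_width: 0.0241
gripper_force: 30.4
```

Contact came near the bore edge, and the flare is pushing the vial toward -x. I'll back up slightly, shift about 1.5 mm that way and continue.

```bash
python3 -m jog '[[-1,[0,0,-0.1],[0,0,0]],[-1,[-0.02,-0.05,0],[0,0,0]],[-1,[0,0,0.1],[0,0,0]],[-1,[0,0,0],[0,0,0]]]'
python3 -m jog '[[-1,[0,0,0.1],[0,0,0]],[-1,[0,0,0],[0,0,0]]]'
```

```text
t: 10.4
position: [0.5189, 0.2876, 0.0818]
ee_rot: [[0.053, 0.999, -0.0], [0.999, -0.053, -0.0], [-0.0, -0.0, -1.0]]
force: [-0.2, -0.2, -0.1]
grip_width: 0.0244
gripper_force: 29.4
t: 10.6
position: [0.519, 0.2876, 0.0788]
ee_rot: [[0.053, 0.999, -0.001], [0.999, -0.053, -0.0], [-0.0, -0.0, -1.0]]
force: [-0.0, -1.3, -0.7]
grip_width: 0.0241
gripper_force: 29.5
```

```bash
python3 -m jog '[[-1,[0,0,0.1],[0,0,0]],[-1,[0,0,0.1],[0,0,0]],[-1,[0,0,0],[0,0,0]]]'
python3 -m jog '[[-1,[0,0,0.08],[0,0,0]],[-1,[0,0,0],[0,0,0]]]'
```

```text
t: 10.9
position: [0.519, 0.2876, 0.0728]
ee_rot: [[0.053, 0.999, -0.0], [0.999, -0.053, -0.0], [-0.0, -0.0, -1.0]]
force: [1.0, -1.2, -1.5]
grip_width: 0.0243
gripper_force: 29.5
t: 11.1
position: [0.5191, 0.2877, 0.0707]
ee_rot: [[0.053, 0.999, -0.0], [0.999, -0.053, -0.0], [-0.0, -0.0, -1.0]]
force: [0.9, -1.1, -1.7]
grip_width: 0.0242
gripper_force: 29.5
```

```bash
python3 -m jog '[[-1,[0,0,0.07],[0,0,0]],[-1,[0,0,0],[0,0,0]]]'
```

```text
t: 11.3
position: [0.5191, 0.2877, 0.0686]
ee_rot: [[0.053, 0.999, -0.0], [0.999, -0.053, -0.0], [-0.0, -0.0, -1.0]]
force: [1.2, -1.5, -1.9]
grip_width: 0.0242
gripper_force: 29.5
```

```bash
python3 -m jog '[[-1,[0,0,0.05],[0,0,0]],[-1,[0,0,0],[0,0,0]]]'
python3 -m jog '[[-1,[0,0,0.04],[0,0,0]],[-1,[0,0,0],[0,0,0]]]'
```

```text
t: 11.5
position: [0.5193, 0.2878, 0.0674]
ee_rot: [[0.053, 0.999, 0.0], [0.999, -0.053, 0.0], [0.0, 0.0, -1.0]]
force: [0.4, -2.1, 2.2]
grip_width: 0.0242
gripper_force: 29.8
t: 11.7
position: [0.5194, 0.2879, 0.0673]
ee_rot: [[0.053, 0.999, 0.001], [0.999, -0.053, 0.001], [0.001, 0.001, -1.0]]
force: [-5.0, -5.0, 19.8]
grip_width: 0.0241
gripper_force: 31.5
```

The vial reached the well floor at the predicted height of 0.067. I'll relieve the press, open and withdraw straight up.

```bash
python3 -m jog '[[-1,[0,0,-0.03],[0,0,0]],[-1,[0,0,0],[0,0,0]],[-0.2,[0,0,0],[0,0,0]],[0,[0,0,0],[0,0,0]],[0.2,[0,0,0],[0,0,0]],[0.2,[0,0,0],[0,0,0]],[0.2,[0,0,0],[0,0,0]]]'
python3 -m jog '[[0.2,[0,0,-0.2],[0,0,0]],[0.2,[0,0,-0.4],[0,0,0]],[0.2,[0,0,-0.8],[0,0,0]],[0.2,[0,0,-0.8],[0,0,0]],[0.2,[0,0,-0.8],[0,0,0]],[0.2,[0,0,-0.8],[0,0,0]],[0.2,[0,0,-0.8],[0,0,0]],[0.2,[0,0,0],[0,0,0]]]'
python3 - <<'E'
from h import *
a=grab('top');b=grab('side')
ca=cv2.resize(a['frame'][150:240,120:250],None,fx=3,fy=3,interpolation=cv2.INTER_CUBIC)
cb=cv2.resize(b['frame'][170:305,150:270],None,fx=3,fy=3,interpolation=cv2.INTER_CUBIC)
h=405;f=lambda x:np.pad(x,((0,h-x.shape[0]),(0,0),(0,0)))
cv2.imwrite('pics/end.png',np.hstack([f(ca),f(cb)])[...,::-1])
P=pts(b);H=cv2.cvtColor(b['frame'],cv2.COLOR_RGB2HSV)
m=(((H[...,0]<6)|(H[...,0]>172))&(H[...,1]>130)&(H[...,2]>90)).astype(np.uint8);m[:180]=0
n,l,s,c=cv2.connectedComponentsWithStats(m)
for i in range(1,n):
    if s[i,4]>20: print('side',c[i].round(1),s[i,4],'z max',np.percentile(P[l==i][:,2],90).round(4),onz(b,*c[i],.087).round(4))
E
```

```text
t: 12.4
position: [0.5191, 0.2878, 0.0669]
ee_rot: [[0.053, 0.999, -0.0], [0.999, -0.053, -0.0], [-0.0, -0.0, -1.0]]
force: [-0.1, 0.1, 0.3]
grip_width: 0.0513
gripper_force: 0.0
t: 13.2
position: [0.5204, 0.2885, 0.2094]
ee_rot: [[0.053, 0.999, 0.005], [0.999, -0.053, 0.003], [0.003, 0.005, -1.0]]
force: [0.3, -0.7, -0.0]
grip_width: 0.0513
gripper_force: 0.0
side [216.8 204.3] 28 z max 0.0895 [0.5125 0.1649 0.087 ]
side [205.5 223.2] 26 z max 0.0901 [0.5153 0.2288 0.087 ]
side [192.1 243.9] 78 z max 0.0896 [0.5196 0.2892 0.087 ]
```

View pics/end.png

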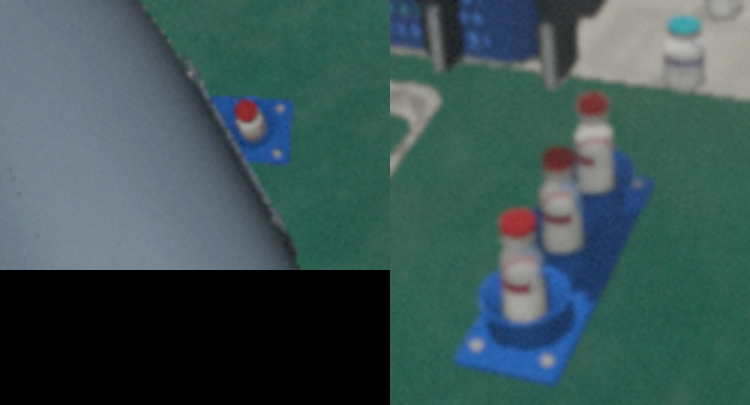

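The side crop shows the three red caps at (517,222), (558,160) and (593,105), all upright in their wells. All three cap tops read 0.090 m, so the new vial is fully down. The gripper is clear of everything, so I'm handing the job in.

```bash
python3 -c "
from cell import env
print(env.job_done())"
```

```text
the job is handed in; nothing more can be done
None
```

The third red-capped vial stands upright in the empty well with its cap top at 0.090 m, level with the other two, which still stand in their wells; I handed the job in at about 13 s of the 35 s allowed, and no verdict was returned.

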